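Find the heavy side of a rotor by hand and hold it downhill

TASK

The rotor on the tilted spindle stand hides a weight, so one side of it is heavy. Turn the rotor by its black grip bar and find its heavy side from how it pulls in the hand or rolls back when let go from either side (the bearing drags a little, so it stops short of the bottom). Then turn the heavy side straight downhill to the red pointer and finish while still gripping the bar and holding the rotor still there, and leave the gauges and the magnifier lying about undisturbed.

Things in the scene. Friction and masses are not known exactly. Their poses are not given: they have to be found in the camera images.
- stand: Fixed stand: grey base plate 170 x 120 x 14 mm, aluminium bearing housing on it, spindle tilted 35 degrees from vertical. Origin: centre of the base's underside; z up, x uphill along the slope, so straight downhill is -x; y to the left looking along +x. The spindle axis, out of the rotor's face, is (-0.574, 0, 0.819) in this frame and lies in the plane y = 0.
- pointer_tip (a point): Tip of the fixed red pointer, a 5 mm rod 72 mm tall that rises from the base's front edge at (-78, 0) mm in the stand's frame. The tip, at (-70, 0, 70) mm there, stands just outside the lowest point of the rotor's rim. Axes as the stand's.
- face_centre (a point): Centre of the rotor's face on the spindle axis, at (-25, 0, 116) mm in the stand's frame. Rotor: aluminium disc 110 mm across, 26 mm thick, six identical dark screws and one orange dot on the face; a hub plate 40 mm across, 4 mm thick, in the middle. Frame turns with the rotor: z out of the face along the spindle, x towards the orange dot.
- grip_bar (a point): Grasp point of the black grip bar, on the spindle axis, 28 mm out from the face, at (-41, 0, 139) mm in the stand's frame. The bar is 40 mm long and 14 mm thick; its end is 10 mm farther out than this point, the hub plate 24 mm farther in. Frame turns with the rotor: z out along the spindle, x along the bar's length, y across its thickness. A hand coming in along the spindle grips it across the thickness.
- orange_dot (a point): The orange dot, 13 mm across, on the rotor's face 44 mm from the spindle axis, in line with the bar's length. It only shows how far the rotor has turned. The hidden weight, about 0.2 to 0.31 kg sealed inside the disc 36 mm off the axis, lies at an angle to the dot that is different every time; nothing on the outside shows it.
- rotor (a joint): Turn of the rotor, rad, no stops. 0: dot straight uphill; grows counterclockwise seen facing the face. Gravity pulls the heavy side downhill with up to 0.04-0.065 N m; drag 0.021 N m, damping 0.03 N m s/rad. Let go, it rolls for 2-3 s and rests 0.34-0.56 rad short of heavy side down, equally far from either side; within that angle of uphill it may stay too. May be rolling at the start.
- ring_gauge: Bystander: steel ring gauge 46 mm across, 16 mm tall, loose on the desk. Origin: centre of its underside.
- loupe: Bystander: folding magnifier 37 x 84 x 15 mm, loose on the desk. Origin: centre of its underside.
- plug_gauge: Bystander: plug gauge with black handle, 18 x 108 x 16 mm, loose on the desk. Origin: centre of its underside, length along y.

How it is judged:
By the outcome, as a careful person would: the job done as asked, in the order asked, and still so for the second after the job is handed in, while the arm keeps its last pose, push and grip.
It also fails if it takes over 56 s, if anything falls off the work surface, if the arm or the gripper's body presses on something with over 40 N, if the wrist force passes 120 N, or if a joint passes its speed limit or range.

ROBOT

A 6-joint arm with a two-finger parallel gripper is mounted at the origin on a cart in front of the work surface, level with it; the furniture and walls round the work are solid. World frame = base frame: x ahead of the robot, y to its left, z up, the work surface at z = 0. Lengths are in m, angles in rad, forces in N, time in s.
With the tool pointing down it reaches from about 0.35 to 0.875 m from the base axis. Payload 4.2 kg.
Tool frame: the origin (TCP) lies midway between the tips of the shut fingers; the grasp point (between the pads) lies 19 mm behind it (ctrl.hold_point_z is the distance from the TCP to the grasp point, in m); x points along the fingers, y is the direction in which the jaws open and shut, and the axes are right-handed (so a half turn about x gives the same grasp; the last joint's range is limited). The gripper opens to 87 mm and grips with 3 to 60 N. Pads are 19 mm wide; open, the fingers measure 117 mm over their backs; the gripper's body (75 mm by 190 mm) begins 51 mm behind the grasp point.
Start: joints at [1.496, 0.385, 0.008, 0, -1.194, -0.259], TCP at [0.205, 0.59, 0.223] pointing down, gripper open.
Joint ranges: [-3.14, 3.14], [-1.21, 2.06], [-1.07, 1.41], [-3.16, 2.05], [-2.99, -0.16], [-3.1, 3.1]. Speed limits (rad/s): [2.79, 2.79, 3.14, 3.14, 3.14, 3.14].

INTERFACE

Orientations are given as a rotation vector (axis times angle).
In Python, from cell import ctrl gives the robot as it stands. The module is installed in compiled form; this text tells all that it offers.
- The arm moves only by the tool apply_moves, never from a script. Its argument "series" is text: rows parted by semicolons, each of 6 numbers parted by spaces: the shift along the tool's x, y, z in units of 100 cm (1.0 is 100 cm), then the turn, a rotation vector about the tool's x, y, z in units of 180 degrees (1.0 is 180 degrees). In form: x y z ax ay az; .... A call has 1 to 8 rows; each row shifts and turns the commanded pose from where the row before left it, along the tool's axes as they then stand; what a row does not reach is not made up. A row lasts 1/8 s, in which the tool goes at most 62.5 mm and 10.7 degrees, less where a joint would pass 70% of its speed; a pose out of reach is approached as far as the arm can. A call with a number of a shift or a turn outside -1 to 1 is refused whole. A call with a gripper value outside its range is refused whole. "claw" is the opening, from 0 (shut) to 1 (fully open), set as the call begins (left out, the last holds). The fingers move at their own pace and stop on an object; the grip force is fixed at half the most. Time passes only in rows, so rows that do not move let the fingers close. It gives the time, the measured TCP pose, the force and the opening at its end, in the units of the state.
- ctrl.state(): the state, without advancing time (a new reading comes with each control period).
- ctrl.camera(name): name is "scene" or "top" or "wrist"; returns a dict with "color" (400x640x3 uint8, red, green, blue), "K" (3x3 intrinsics, pixels), "k1" (the pictures are not rectified: a ray, as slopes to the right and down, at radius r is drawn at 1 + k1 r^2 times it, then the intrinsics apply), "R" (3x3) and "t" (3): a world point X has camera coordinates R X + t; the wrist camera has in their place "T_tool_cam" (4x4, takes a point from camera to tool coordinates, whose origin is the TCP and whose axes are the tool frame's). Camera axes: x right, y down, z forward; pixel columns grow to the right and rows downward; lengths in m; the calibration is good to about 2 mm. A picture is of the moment at which its call begins: read the wrist's pose just before it. There is no depth.
- ctrl.job_done(): hands the job in, once; it reports no verdict.
The state is a dict: "time": time; "joint_positions": joint angles; "joint_velocities": joint speeds; "tau": joint torques, N m; "eef_pos": TCP position; "orientation": TCP orientation; "contact_force": force on the tool from outside, world axes, zero at the start; "wrist_torque": the same for the moment, N m; "finger_gap": finger opening in m.
Only numpy, scipy, OpenCV 4.12 (cv2) and the standard library are available. Lean on these libraries where they do the work, as an engineer would, in place of code of your own. Each camera call takes 0.05 s, during which the arm holds its last target.

## Working session

There is one attempt and no reset: what is moved stays moved. The work goes in short steps, Python scripts to look and compute and a tool call to move; the robot and the scene stay as the last step left them, time stands still between calls to the robot, and variables do not carry over. Pictures are saved under pics/ and viewed, and the job is handed in when it is done.

Besides the shell and the picture viewer there is one more tool, called after ">>>" by a JSON object that holds its "fn" and its "kwargs". apply_moves: Moves the arm, as the interface text tells. Shifts and turns lie within -1 to 1; 1 stands for 100 cm of shift or 180 degrees of turn. Its arguments: {"type":"object","properties":{"series":{"type":"string"},"claw":{"type":"number"}},"required":["series"]}

```bash
mkdir -p pics; ls; python3 - <<'E'
from cell import ctrl
import cv2
s=ctrl.state(); print(s)
for n in ["scene","top","wrist"]:
    c=ctrl.camera(n); cv2.imwrite(f"pics/a_{n}.png",c["color"][:,:,::-1])
    print(n,{k:v.tolist() if hasattr(v,'tolist') else v for k,v in c.items() if k!="color"})
print(ctrl.hold_point_z)
E
```

```text
pics
{'time': 0.0, 'joint_positions': array([ 1.49561465e+00,  3.85551133e-01,  6.60885746e-03, -5.15749893e-04,
       -1.19401539e+00, -2.58597676e-01]), 'joint_velocities': array([ 1.98599306e-03, -9.37927583e-05, -1.24059753e-03,  9.34023473e-04,
       -1.12539417e-04, -4.13013640e-04]), 'tau': array([ 1.71713136e-04, -3.90667033e+01,  1.87407786e+01,  4.21971112e+00,
        1.09505426e-02, -2.02467354e-04]), 'eef_pos': array([0.20454082, 0.58992823, 0.22145377]), 'orientation': array([-2.04102468,  0.34634556,  2.04160311]), 'contact_force': array([ 0.43895081, -0.18325635,  0.11347331]), 'wrist_torque': array([-0.01182877,  0.03604359,  0.04069988]), 'finger_gap': 0.0868176283052826}
scene {'K': [[492.1033362507941, 0.0, 319.42901300828], [0.0, 492.1033362507941, 191.62686382066042], [0.0, 0.0, 1.0]], 'k1': -0.10410093224706998, 'R': [[0.6534470124244792, -0.7565775768282176, -0.02444119870760432], [-0.37169492957144984, -0.29256621762328366, -0.8810493105589949], [0.6594314833888333, 0.5848037094156874, -0.4723925699767673]], 't': [-0.4319617223984338, 0.25941948056463077, 0
[... 213 characters left out ...]
35384, 0.003376268143926562], [-0.9927791537734189, -0.029815555410199025, -0.1161920155970953], [0.11624102349775564, 9.017366326514392e-05, -0.9932210309517739]], 't': [-0.1355466405350167, 0.5378684693651271, 0.9492310639681945]}
wrist {'K': [[355.11462642393803, 0.0, 324.119889605714], [0.0, 355.11462642393803, 192.79891639064905], [0.0, 0.0, 1.0]], 'k1': -0.03198455037376072, 'T_tool_cam': [[5.4318503590088206e-05, -0.29923635881740224, 0.9541790181151557, -0.16175056906778168], [0.9999999916301039, -9.579308866347176e-05, -8.696824873701318e-05, -0.0005656930389185133], [0.00011742781736781178, 0.9541790148527616, 0.2992363511094878, -0.08183000413045607], [0.0, 0.0, 0.0, 1.0]]}
0.0187
```

View pics/a_scene.png

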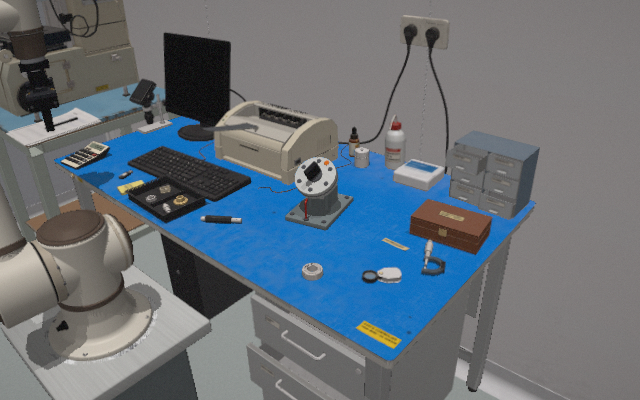

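View pics/a_top.png

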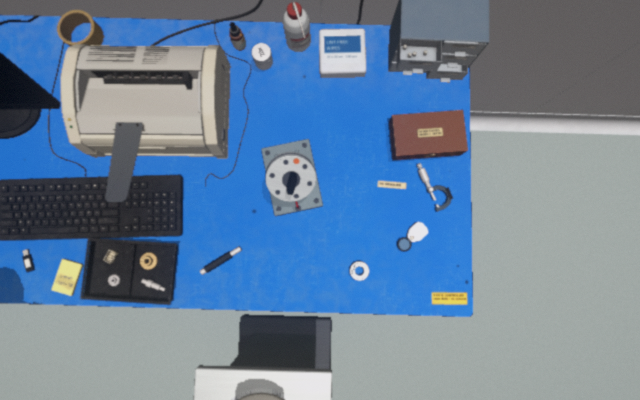

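View pics/a_wrist.png

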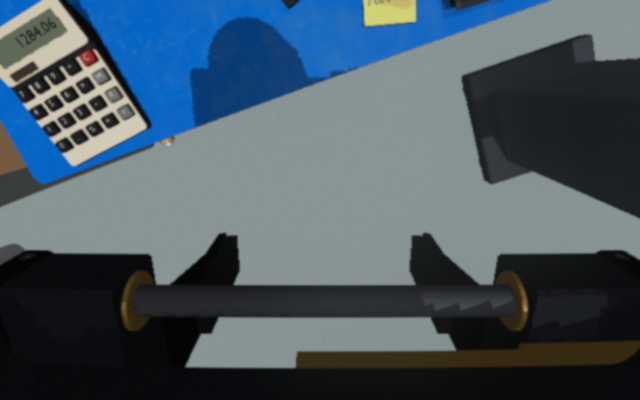

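```bash
python3 - <<'E'
import cv2, numpy as np
a=cv2.imread("pics/a_scene.png")[145:235,275:365]; b=cv2.imread("pics/a_top.png")[132:222,250:340]
o=np.hstack([cv2.resize(a,None,fx=4.4,fy=4.4,interpolation=cv2.INTER_CUBIC),cv2.resize(b,None,fx=4.4,fy=4.4,interpolation=cv2.INTER_CUBIC)])
cv2.imwrite("pics/a_crop.png",o)
E
```

```text
(no output)
```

View pics/a_crop.png

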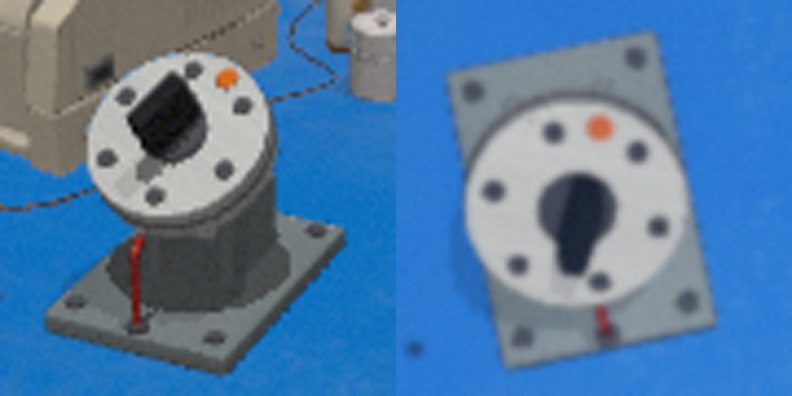

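```bash
cat > h.py <<'E'
import numpy as np, cv2, math
from scipy.spatial.transform import Rotation as Ro
from cell import ctrl
def undist(px,c):
    K=np.array(c["K"]); d=np.array([c["k1"],0,0,0,0.])
    return cv2.undistortPoints(np.array(px,float).reshape(-1,1,2),K,d).reshape(-1,2)
def ray(px,c,pose=None):
    u=undist(px,c); v=np.c_[u,np.ones(len(u))]
    if "R" in c:
        R=np.array(c["R"]);t=np.array(c["t"]); o=-R.T@t; d=v@R
    else:
        T=np.array(c["T_tool_cam"]); p,r=pose; W=np.eye(4);W[:3,:3]=Ro.from_rotvec(r).as_matrix();W[:3,3]=p
        W=W@T; o=W[:3,3]; d=v@W[:3,:3].T
    return o,d/np.linalg.norm(d,axis=1)[:,None]
def plane(px,c,z,pose=None):
    o,d=ray(px,c,pose); return o+d*((z-o[2])/d[:,2])[:,None]
def tri(rays):
    A=np.zeros((3,3));b=np.zeros(3)
    for o,d in rays:
        P=np.eye(3)-np.outer(d,d);A+=P;b+=P@o
    x=np.linalg.solve(A,b)
    return x,[float(np.linalg.norm((np.eye(3)-np.outer(d,d))@(x-o))) for o,d in rays]
def proj(X,c,pose=None):
    X=np.atleast_2d(X).astype(float)
    if "R" in c: R=np.array(c["R"]);t=np.array(c["t"])
    else:
        T=np.array(c["T_tool_cam"]); p,r=pose; W=np.eye(4);W[:3,:3]=Ro.from_rotvec(r).as_matrix();W[:3,3]=p
        M=np.linalg.inv(W@T);R=M[:3,:3];t=M[:3,3]
    return cv2.projectPoints(X,cv2.Rodrigues(R)[0],t,np.array(c["K"]),np.array([c["k1"],0,0,0,0.]))[0].reshape(-1,2)
def pic(name,fn):
    s=ctrl.state(); c=ctrl.camera(name); cv2.imwrite(fn,c["color"][:,:,::-1]); return s,c
E
python3 - <<'E'
from h import *
s,ct=pic("top","pics/b_top.png"); s,cs=pic("scene","pics/b_scene.png"); print(s['time'])
T=np.array([(51,72),(259,33),(320,322),(109,368)])/4.4+[250,132]
S=np.array([(45,318),(228,365),(346,228)])/4.4+[275,145]
pt=plane(T,ct,.014); ps=plane(S,cs,.014)
print(pt.round(4)); print(ps.round(4)); print("centre",pt.mean(0))
for i,j in((0,1),(1,2),(2,3),(3,0)): print(np.linalg.norm(pt[i]-pt[j]).round(4))
for i,j in ((3,0),(2,1)):
    pass
up=(pt[0]+pt[1]-pt[2]-pt[3])[:2]; print("yaw",math.atan2(up[1],up[0]))
sd=(pt[0]+pt[3]-pt[1]-pt[2])[:2]; print("yaw2",math.atan2(sd[1],sd[0])-math.pi/2)
o1,d1=ray(T,ct);o2,d2=ray(S,cs)
for a,b in((3,0),(2,1),(1,2)): print(tri([(o1,d1[a]),(o2,d2[b])]))
# orange dot
for c in (ct,cs):
    hsv=cv2.cvtColor(c["color"],cv2.COLOR_RGB2HSV); m=cv2.inRange(hsv,(5,150,150),(20,255,255))
    n,l,st,ce=cv2.connectedComponentsWithStats(m)
    print([(st[i,4],ce[i].round(2)) for i in range(1,n)])
E
```

```text
0.2
[[ 0.6722  0.0237  0.014 ]
 [ 0.6979 -0.0909  0.014 ]
 [ 0.5373 -0.1294  0.014 ]
 [ 0.5087 -0.0153  0.014 ]]
[[ 0.5039 -0.0203  0.014 ]
 [ 0.5315 -0.1364  0.014 ]
 [ 0.6987 -0.0918  0.014 ]]
centre [ 0.60402056 -0.05296825  0.014     ]
0.1174
0.1652
0.1176
0.1682
yaw 0.23485500792102884
yaw2 0.23313907351193386
(array([ 0.50904341, -0.01487862,  0.00949672]), [2.50935430785038e-05, 2.509354307855333e-05])
(array([ 0.53831564, -0.12983239,  0.00793301]), [0.0005300474763600736, 0.0005300474763600653])
(array([ 0.69836353, -0.0912952 ,  0.01388046]), [0.0005930791418157496, 0.0005930791418158475])
[(np.int32(10), array([298. , 161.2]))]
[(np.int32(13), array([328.38, 164.62]))]
```

```bash
cat >> h.py <<'E'
def dot(img,box=None):
    hsv=cv2.cvtColor(img,cv2.COLOR_RGB2HSV).copy(); m=cv2.inRange(hsv,(4,120,130),(20,255,255))
    if box is not None:
        k=np.zeros_like(m); x0,y0,x1,y1=box; k[y0:y1,x0:x1]=1; m=m*k
    n,l,st,ce=cv2.connectedComponentsWithStats(m)
    if n<2: return None
    i=1+np.argmax(st[1:,4]); 
    w=hsv[:,:,1].astype(float)*(l==i); ys,xs=np.mgrid[:m.shape[0],:m.shape[1]]
    return np.array([(w*xs).sum(),(w*ys).sum()])/w.sum()
ORG=np.array([.603,-.053,0.]); YAW=.234
def S2W(p): return Ro.from_euler('z',YAW).apply(np.array(p,float))+ORG
AX=Ro.from_euler('z',YAW).apply([-math.sin(math.radians(35)),0,math.cos(math.radians(35))])
UP=Ro.from_euler('z',YAW).apply([math.cos(math.radians(35)),0,math.sin(math.radians(35))])
LE=np.cross(AX,UP)
FC=S2W([-.025,0,.116])
def angle(px,c,pose=None):
    o,d=ray([px],c,pose); d=d[0]; t=((FC-o)@AX)/(d@AX); q=o+t*d-FC
    return math.atan2(q@LE,q@UP), float(np.linalg.norm(q))
E
python3 - <<'E'
from h import *
ct=ctrl.camera("top"); cs=ctrl.camera("scene")
for n,c,b in(("top",ct,(255,140,335,215)),("scene",cs,(290,150,345,200))):
    for f in "ab":
        im=cv2.imread(f"pics/{f}_{n}.png")[:,:,::-1].copy(); p=dot(im,b); print(n,f,p,angle(p,c))
    p=dot(c["color"],b); print(n,"now",p,angle(p,c))
    print(proj([FC,S2W([-.070,0,.070]),S2W([-.041,0,.139])],c))
print(ctrl.state()['time'])
E
```

```text
top a [295.98131229 160.51993355] (-0.40918947388282584, 0.046440870395781854)
top b [298.11385944 161.39811543] (-0.516478005394575, 0.04562675213248769)
top now [300.19664634 162.05487805] (-0.6198872120751114, 0.04577014751771972)
[[291.36844792 180.10542135]
 [296.50358666 202.72348861]
 [292.17579977 185.58563501]]
scene a [326.04066907 162.35060676] (-0.34056445375265226, 0.045344627594320584)
scene b [328.26722743 164.49466192] (-0.5517396769673037, 0.04457235245311683)
scene now [328.9455614  165.64583978] (-0.6445996523878583, 0.04394165448939857)
[[314.59438227 175.47574354]
 [306.68067903 199.32485748]
 [311.29516178 169.74821729]]
0.35
```

```bash
cat >> h.py <<'E'
def Rtool(phi):
    # tool x = -AX ; tool z = direction at rotor angle phi (0 uphill, ccw)
    z=math.cos(phi)*UP+math.sin(phi)*LE; x=-AX; y=np.cross(z,x); return np.c_[x,y,z]
def rows(P0,R0,P1,R1,n):
    rv=Ro.from_matrix(R0.T@R1).as_rotvec(); out=[];Pp,Rp=P0,R0
    for i in range(1,n+1):
        f=i/n; P=P0+(P1-P0)*f; R=R0@Ro.from_rotvec(rv*f).as_matrix()
        d=Rp.T@(P-Pp); r=Ro.from_matrix(Rp.T@R).as_rotvec()/math.pi; out.append(" ".join("%.4f"%v for v in [*d,*r])); Pp,Rp=P,R
    return out
def cur():
    s=ctrl.state(); return s["eef_pos"],Ro.from_rotvec(s["orientation"]).as_matrix(),s
E
python3 - <<'E'
from h import *
P,R,s=cur(); print(R.round(3)); q1=s["joint_positions"][0]
print("plane dir",math.cos(q1),math.sin(q1))
W=np.array([.40,.08,.28])
R1=Rtool(math.pi); 
for phi in (0,math.pi):
    Rt=Rtool(phi); print(phi, np.degrees(np.linalg.norm(Ro.from_matrix(R.T@Rt).as_rotvec())), Ro.from_matrix(R.T@Rt).as_rotvec().round(2))
# waypoint: rotated with q1 
Rw=Ro.from_euler('z',-1.0).as_matrix()@R
for n in (10,):
    r=rows(P,R,W,Rw,n); print(";".join(r))
Pt=FC+.089*AX; print(Pt,np.linalg.norm(Pt-W))
E
```

```text
[[-0.    -0.328 -0.945]
 [-0.001 -0.945  0.328]
 [-1.     0.001 -0.   ]]
plane dir 0.07513043354556902 0.9971737150342737
0 149.02101175904855 [ 2.47 -0.23 -0.78]
3.141592653589793 47.43927752543049 [-0.55  0.59 -0.17]
-0.0057 0.0418 -0.0352 0.0318 -0.0000 0.0000;-0.0057 0.0381 -0.0392 0.0318 -0.0000 0.0000;-0.0058 0.0340 -0.0428 0.0318 -0.0000 0.0000;-0.0058 0.0296 -0.0460 0.0318 -0.0000 0.0000;-0.0058 0.0248 -0.0487 0.0318 -0.0000 0.0000;-0.0058 0.0198 -0.0509 0.0318 -0.0000 0.0000;-0.0058 0.0147 -0.0526 0.0318 -0.0000 0.0000;-0.0058 0.0093 -0.0538 0.0318 -0.0000 0.0000;-0.0058 0.0039 -0.0545 0.0318 -0.0000 0.0000;-0.0058 -0.0016 -0.0546 0.0318 -0.0000 0.0000
[ 0.52902426 -0.07063335  0.18890453] 0.21825684492468853
```

>>> {"fn": "apply_moves", "kwargs": {"series": "-0.006 0.042 -0.035 0.032 0 0;-0.006 0.038 -0.039 0.032 0 0;-0.006 0.034 -0.043 0.032 0 0;-0.006 0.030 -0.046 0.032 0 0;-0.006 0.025 -0.049 0.032 0 0;-0.006 0.020 -0.051 0.032 0 0;-0.006 0.015 -0.053 0.032 0 0;-0.006 0.009 -0.054 0.032 0 0"}}

```text
time: 1.35
eef_pos: [0.3604, 0.1788, 0.2712]
orientation: [-1.519, 0.973, 1.518]
contact_force: [1.1, 0.1, 1.0]
finger_gap: 0.0872
```

```bash
python3 - <<'E'
from h import *
P,R,s=cur(); print(s['time'],P,s['joint_positions'].round(3))
ct=ctrl.camera("top"); p=dot(ct["color"],(255,140,335,215)); print(p,p is not None and angle(p,ct))
Pt=FC+.089*AX+.04*UP*0
for n in (8,): print(";".join(rows(P,R,Pt+.03*AX,Rtool(math.pi/2),n)))
E
```

```text
1.35 [0.36041631 0.17880305 0.27116604] [ 0.869 -0.047 -0.403  0.    -1.213 -0.439]
[308.99028716 170.48564189] (-1.2456042888328214, 0.04383180061097373)
0.0072 -0.0040 -0.0367 0.0076 0.0024 -0.0242;0.0078 -0.0043 -0.0366 0.0076 0.0024 -0.0242;0.0084 -0.0046 -0.0364 0.0076 0.0024 -0.0242;0.0090 -0.0048 -0.0362 0.0076 0.0024 -0.0242;0.0097 -0.0049 -0.0360 0.0076 0.0024 -0.0242;0.0103 -0.0050 -0.0358 0.0076 0.0024 -0.0242;0.0110 -0.0051 -0.0356 0.0076 0.0024 -0.0242;0.0116 -0.0050 -0.0354 0.0076 0.0024 -0.0242
```

>>> {"fn": "apply_moves", "kwargs": {"series": "0.007 -0.004 -0.037 0.0076 0.0024 -0.0242;0.008 -0.004 -0.037 0.0076 0.0024 -0.0242;0.008 -0.005 -0.036 0.0076 0.0024 -0.0242;0.009 -0.005 -0.036 0.0076 0.0024 -0.0242;0.010 -0.005 -0.036 0.0076 0.0024 -0.0242;0.010 -0.005 -0.036 0.0076 0.0024 -0.0242;0.011 -0.005 -0.036 0.0076 0.0024 -0.0242;0.012 -0.005 -0.035 0.0076 0.0024 -0.0242"}}

```text
time: 2.4
eef_pos: [0.5129, -0.0739, 0.213]
orientation: [-1.544, 0.584, 0.926]
contact_force: [-0.2, 0.0, -0.7]
finger_gap: 0.0873
```

```bash
python3 - <<'E'
from h import *
P,R,s=cur(); print(s['time'],P,FC+.119*AX,s['joint_positions'].round(3),s['contact_force'])
s,c=pic("wrist","pics/c_wrist.png")
p=dot(c["color"]); print(p,p is not None and angle(p,c,(s["eef_pos"],s["orientation"])))
s,c=pic("scene","pics/c_scene.png")
p=dot(c["color"],(290,150,345,200)); print(p,p is not None and angle(p,c))
E
```

```text
2.4 [ 0.51292596 -0.07391094  0.21301695] [ 0.51228593 -0.07462321  0.21347909] [ 0.128 -0.014 -0.617 -0.172 -0.362  0.249] [-0.23833195  0.04807321 -0.67220203]
[312.36489262 132.32634551] (-1.3561984494423385, 0.044122618177646934)
[330.44539955 175.65934416] (-1.3680944453740826, 0.04202622625846118)
```

View pics/c_wrist.png

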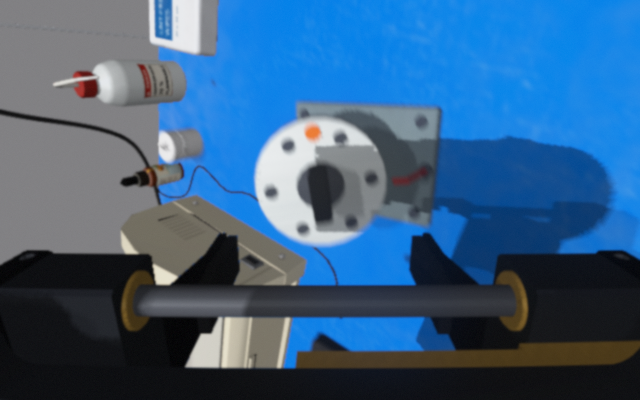

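View pics/c_scene.png

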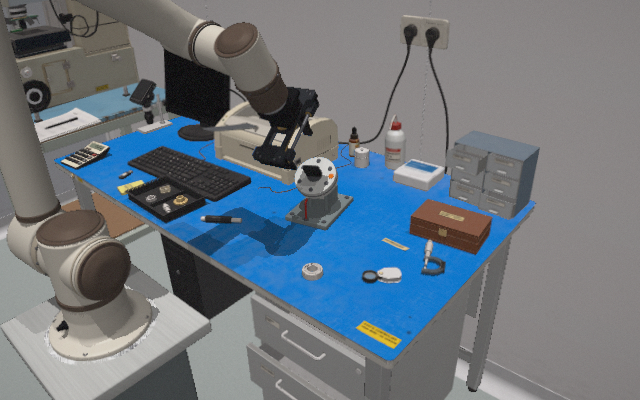

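>>> {"fn": "apply_moves", "kwargs": {"series": "0 0 0 0 0 0;0 0 0 0 0 0;0 0 0 0 0 0;0 0 0 0 0 0;0 0 0 0 0 0;0 0 0 0 0 0;0 0 0 0 0 0;0 0 0 0 0 0"}}

```text
time: 3.5
eef_pos: [0.513, -0.0728, 0.2131]
orientation: [-1.543, 0.585, 0.929]
contact_force: [0.6, 0.4, -0.6]
finger_gap: 0.0873
```

```bash
python3 - <<'E'
from h import *
s,c=pic("wrist","pics/d_wrist.png"); ps=(s["eef_pos"],s["orientation"]); print(s['time'],s['eef_pos'])
p=dot(c["color"]); print(p,angle(p,c,ps))
hsv=cv2.cvtColor(c["color"],cv2.COLOR_RGB2HSV)
im=c["color"][90:270,230:460][:,:,::-1]; 
o=im.copy()
o=cv2.resize(o,None,fx=3.4,fy=3.3,interpolation=cv2.INTER_CUBIC)
th=np.linspace(0,2*np.pi,60)
ring=[FC+.055*(math.cos(t)*UP+math.sin(t)*LE) for t in th]
pts=proj(ring+[FC,S2W([-.041,0,.139])+.01*AX,S2W([-.070,0,.070])]+[S2W([a,b,.014]) for a,b in((.085,.06),(.085,-.06),(-.085,-.06),(-.085,.06))],c,ps)
for q in pts: cv2.circle(o,(int((q[0]-230+.5)*3.4),int((q[1]-90+.5)*3.3)),2,(0,255,0),-1)
cv2.imwrite("pics/d_o.png",o); print(pts[60:].round(1))
E
```

```text
3.5 [ 0.5129713  -0.07279289  0.21306749]
[314.18536381 133.73513465] (-1.3793037485139057, 0.04161578805458663)
[[324.2 183.7]
 [324.1 198.3]
 [398.3 180. ]
 [299.1 197.4]
 [297.1  99.6]
 [443.  105.3]
 [431.1 227.7]]
```

View pics/d_o.png

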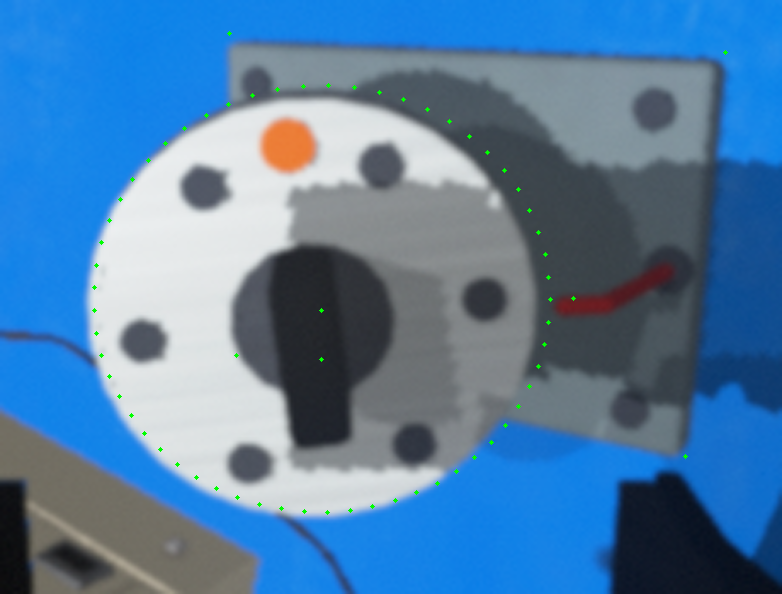

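```bash
cat >> h.py <<'E'
def screws(c,pose,FCx,show=None):
    # detect dark screw blobs near expected ring
    g=cv2.cvtColor(c["color"],cv2.COLOR_RGB2HSV)
    return g
def castface(px,c,pose,F=None):
    F=FC if F is None else F
    o,d=ray(px,c,pose); t=((F-o)@AX)/(d@AX); return o+t[:,None]*d
E
python3 - <<'E'
from h import *
c=ctrl.camera("wrist"); s=ctrl.state(); ps=(s["eef_pos"],s["orientation"])
scr=np.array([(205,187),(382,166),(484,299),(414,443),(249,463),(142,341)])/[3.4,3.3]+[229.5,89.5]
Q=castface(scr,c,ps)
C=Q.mean(0); print("shift up/left mm",((C-FC)@UP*1e3).round(2),((C-FC)@LE*1e3).round(2))
q=Q-C; print(np.linalg.norm(q,axis=1).round(4), np.degrees(np.arctan2(q@LE,q@UP)).round(1))
dp=castface([dot(c["color"])],c,ps)[0]-C; print("dot",np.linalg.norm(dp),math.atan2(dp@LE,dp@UP))
# tip
tip=np.array([[560,305]])/[3.4,3.3]+[229.5,89.5]
o,d=ray(tip,c,ps); T=S2W([-.07,0,.07]); t=(T-o)@d[0]; print("tip off", ((o+t*d[0]-T)@UP*1e3),((o+t*d[0]-T)@LE*1e3))
# top-camera check
ct=ctrl.camera("top"); cv2.imwrite("pics/e_top.png",ct["color"][:,:,::-1])
cs=cv2.imread("pics/c_scene.png")[145:235,275:365]
cv2.imwrite("pics/e_s.png",cv2.resize(cs,None,fx=6,fy=6,interpolation=cv2.INTER_CUBIC))
E
```

```text
shift up/left mm 2.25 2.35
[0.0417 0.0417 0.0416 0.0416 0.0419 0.0419] [ -53.  -112.8 -172.5  127.5   67.5    7.6]
dot 0.0435520912990201 -1.4400584208268523
tip off 3.3603480260817156 1.8066692336797328
```

View pics/e_s.png

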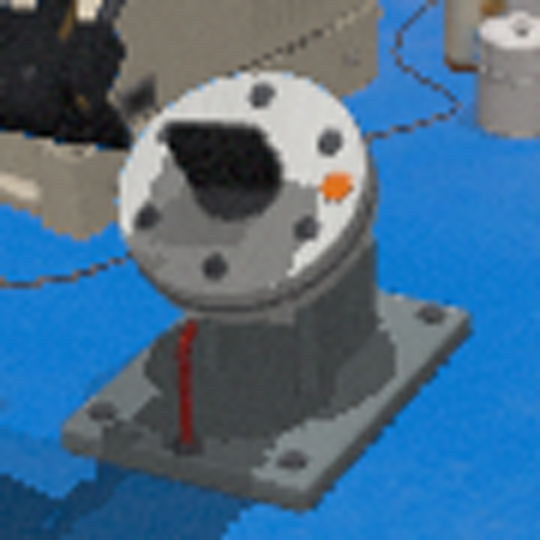

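```bash
python3 - <<'E'
from h import *
c=ctrl.camera("wrist"); s=ctrl.state(); ps=(s["eef_pos"],s["orientation"])
scr=np.array([(205,187),(382,166),(484,299),(414,443),(249,463),(142,341)])/[3.4,3.3]+[229.5,89.5]
pw=proj([castface(scr,c,ps).mean(0)],c,ps)
cs=ctrl.camera("scene"); sp=np.array([[238.5,180.]])/6+[274.58,144.58]
ct=ctrl.camera("top")
a=ray(pw,c,ps);b=ray(sp,cs)
X,e=tri([(a[0],a[1][0]),(b[0],b[1][0])]); print(X,e,FC)
# top (from first crop): screws pairs in a_crop
tp=np.array([(554,131),(638,151),(658,226),(599,281),(517,264),(493,190)],float)-[396,0]; tp=tp/4.4+[249.6,131.6]
m=tp.mean(0)[None]; t=ray(m,ct)
X3,e3=tri([(a[0],a[1][0]),(b[0],b[1][0]),(t[0],t[1][0])]); print(X3,e3)
X2,e2=tri([(t[0],t[1][0]),(b[0],b[1][0])]); print(X2,e2)
for x in(X,X2,X3): print([round(float((x-FC)@v*1e3),2) for v in (UP,LE,AX)])
E
```

```text
[ 0.58021116 -0.05620187  0.11710587] [0.0003047755764448711, 0.00030477557644490236] [ 0.57868133 -0.05879676  0.116     ]
[ 0.58078842 -0.05640557  0.11695531] [0.0008498242941020383, 0.00023491998237109053, 0.0010786391222721208]
[ 0.5811226  -0.05666732  0.11699961] [0.0006543694773719238, 0.0006543694773717405]
[2.35, 2.17, -0.29]
[2.92, 1.51, -0.83]
[2.68, 1.84, -0.71]
```

```bash
cat >> h.py <<'E'
FC=FC+.0026*UP+.0019*LE-.0005*AX
E
python3 - <<'E'
from h import *
P,R,s=cur()
A=FC+.070*AX; B=FC+.011*AX
print(";".join(rows(P,R,A,Rtool(1.70),4)))
E
```

```text
0.0121 -0.0005 0.0001 -0.0102 0.0001 -0.0000;0.0121 -0.0005 0.0000 -0.0102 0.0001 -0.0000;0.0121 -0.0005 0.0000 -0.0102 0.0001 -0.0000;0.0121 -0.0005 0.0000 -0.0102 0.0001 -0.0000
```

>>> {"fn": "apply_moves", "kwargs": {"series": "0.012 -0.0005 0 -0.0102 0 0;0.012 -0.0005 0 -0.0102 0 0;0.012 -0.0005 0 -0.0102 0 0;0.012 -0.0005 0 -0.0102 0 0;0 0 0 0 0 0;0 0 0 0 0 0"}}

```text
time: 4.55
eef_pos: [0.5412, -0.0659, 0.1751]
orientation: [-1.657, 0.534, 0.982]
contact_force: [0.2, 0.4, -0.3]
finger_gap: 0.0869
```

```bash
python3 - <<'E'
from h import *
s,c=pic("wrist","pics/f_wrist.png"); ps=(s["eef_pos"],s["orientation"]); print(s['time'],s['joint_positions'].round(3),s['contact_force'])
p=dot(c["color"]); print(p,angle(p,c,ps)[0])
o=cv2.resize(c["color"][20:400,120:520][:,:,::-1],None,fx=1.5,fy=1.5)
G=FC+.038*AX; d=Rtool(1.70)[:,2];e=Rtool(1.70)[:,1]
pts=proj([FC]+[G+a*d*.02+b*e*.007 for a in(-1,1) for b in(-1,1)],c,ps)
for q in pts: cv2.circle(o,(int((q[0]-119.5)*1.5),int((q[1]-19.5)*1.5)),2,(0,255,0),-1)
cv2.imwrite("pics/f_o.png",o)
P,R,s=cur(); print([float((P-FC)@v*1e3) for v in(UP,LE,AX)], math.atan2(R[:,2]@LE,R[:,2]@UP))
print(";".join(rows(P,R,FC+.011*AX,Rtool(1.70),4)))
E
```

```text
4.55 [ 0.136  0.09  -0.607 -0.213 -0.271  0.415] [ 0.16313216  0.4106711  -0.29626025]
[324.14215271 143.08931143] -1.4492676276911558
[0.24442093141839388, -0.12168360092943899, 70.93249301293068] 1.7000939767895435
0.0150 0.0001 0.0000 0.0000 0.0001 0.0000;0.0150 0.0001 0.0000 0.0000 0.0001 0.0000;0.0150 0.0001 0.0000 0.0000 0.0001 0.0000;0.0150 0.0001 0.0000 0.0000 0.0001 0.0000
```

View pics/f_o.png

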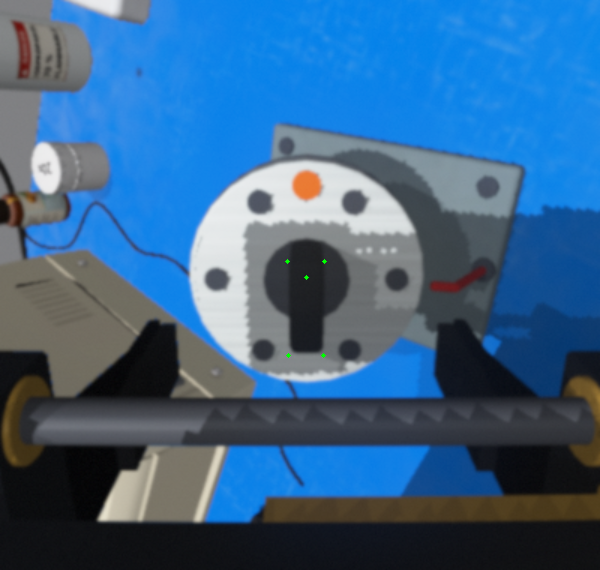

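>>> {"fn": "apply_moves", "kwargs": {"series": "0.015 0 0 0 0 0;0.015 0 0 0 0 0;0.010 0 0 0 0 0;0 0 0 0 0 0"}}

```text
time: 5.1
eef_pos: [0.5637, -0.0604, 0.1407]
orientation: [-1.656, 0.536, 0.984]
contact_force: [0.4, -0.1, 0.8]
finger_gap: 0.0868
```

```bash
python3 - <<'E'
from h import *
P,R,s=cur(); print(s['time'],s['joint_positions'].round(3),s['contact_force'].round(2))
print([float((P-FC)@v*1e3) for v in(UP,LE,AX)], math.atan2(R[:,2]@LE,R[:,2]@UP),np.degrees(R[:,0]@np.c_[UP,LE]))
E
```

```text
5.1 [ 0.136  0.182 -0.583 -0.28  -0.208  0.484] [ 0.41 -0.07  0.81]
[-0.6787724055689305, -0.009828195892872272, 29.31530495407658] 1.6999947548868801 [-0.16768359  0.05811761]
```

>>> {"fn": "apply_moves", "kwargs": {"series": "0.009 -0.0006 0 0 0 0;0.008 0 0 0 0 0;0 0 0 0 0 0"}}

```text
time: 5.48
eef_pos: [0.5736, -0.058, 0.1279]
orientation: [-1.656, 0.535, 0.983]
contact_force: [0.5, 0.1, -0.5]
finger_gap: 0.0871
```

```bash
python3 - <<'E'
from h import *
s,c=pic("wrist","pics/g_wrist.png"); ps=(s["eef_pos"],s["orientation"]); 
p=dot(c["color"]); print(p,angle(p,c,ps))
P,R,s=cur(); print(s['time'],s['joint_positions'].round(3),s['contact_force'].round(2))
print([float((P-FC)@v*1e3) for v in(UP,LE,AX)], math.atan2(R[:,2]@LE,R[:,2]@UP),np.degrees(R[:,0]@np.c_[UP,LE]))
E
```

```text
[324.45570402 161.84875645] (-1.447847499350591, 0.04310628714115924)
5.525 [ 0.134  0.218 -0.566 -0.313 -0.189  0.52 ] [ 0.82  1.12 -0.04]
[0.45831541302508383, 0.032903268134453524, 13.287598384739077] 1.7002589667495813 [-0.06413781  0.04593346]
```

View pics/g_wrist.png

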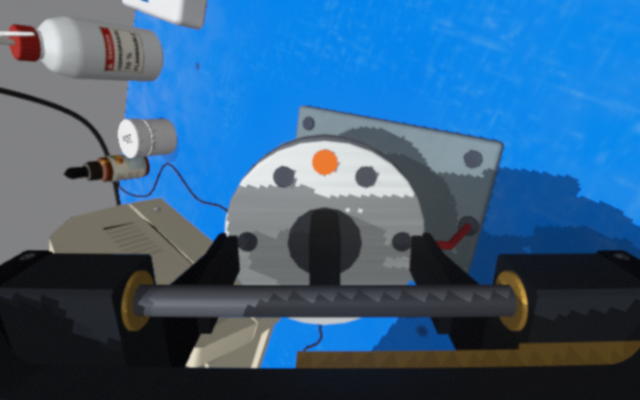

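>>> {"fn": "apply_moves", "kwargs": {"series": "0 0 0 0 0 0;0 0 0 0 0 0;0 0 0 0 0 0;0 0 0 0 0 0;0 0 0 0 0 0;0 0 0 0 0 0", "claw": 0}}

```text
time: 6.28
eef_pos: [0.5735, -0.0581, 0.1285]
orientation: [-1.657, 0.534, 0.982]
contact_force: [-0.1, -0.8, 0.5]
finger_gap: 0.0349
```

```bash
cat > st.py <<'E'
from h import *
s,c=pic("wrist","pics/last.png"); ps=(s["eef_pos"],s["orientation"]); 
p=dot(c["color"]); print("dot",p,p is not None and angle(p,c,ps))
P,R,s=cur(); print(s['time'],s['joint_positions'].round(3),s['contact_force'].round(2),"torque/ax",(s['wrist_torque']@AX).round(3),"F up,le,ax",(s['contact_force']@np.c_[UP,LE,AX]).round(2),"gap",s['finger_gap'])
print([round(float((P-FC)@v*1e3),2) for v in(UP,LE,AX)], "phi",math.atan2(R[:,2]@LE,R[:,2]@UP),np.degrees(R[:,0]@np.c_[UP,LE]))
E
python3 st.py
```

```text
dot [325.142777   161.63796242] (-1.4492950797126074, 0.043124493872336876)
6.325 [ 0.134  0.217 -0.566 -0.313 -0.189  0.519] [ 0.23 -0.59  0.43] torque/ax -0.041 F up,le,ax [ 0.32 -0.63  0.3 ] gap 0.030863409306141752
[0.58, 0.06, 13.54] phi 1.7002757146136673 [-0.03784404  0.04462858]
```

Still closing.

>>> {"fn": "apply_moves", "kwargs": {"series": "0 0 0 0 0 0;0 0 0 0 0 0;0 0 0 0 0 0;0 0 0 0 0 0"}}

```text
time: 6.82
eef_pos: [0.5733, -0.0581, 0.1284]
orientation: [-1.657, 0.534, 0.983]
contact_force: [-0.1, -0.4, 0.1]
finger_gap: 0.0135
```

```bash
python3 st.py
```

```text
dot [324.49831035 161.65771154] (-1.4479368790234062, 0.0430584368117579)
6.875 [ 0.134  0.217 -0.566 -0.313 -0.189  0.52 ] [-0.68 -0.18 -0.16] torque/ax -0.032 F up,le,ax [-0.67 -0.02  0.27] gap 0.013678668990978558
[0.34, 0.03, 13.54] phi 1.7002148602152816 [-0.06051279  0.0455981 ]
```

>>> {"fn": "apply_moves", "kwargs": {"series": "0 0 0 0.054 0 0;0 0 0 0.054 0 0;0 0 0 0.054 0 0;0 0 0 0.054 0 0;0 0 0 0.054 0 0;0 0 0 0.054 0 0;0 0 0 0.054 0 0;0 0 0 0.054 0 0"}}

```text
time: 7.88
eef_pos: [0.5733, -0.0581, 0.1284]
orientation: [-0.422, 0.914, 0.377]
contact_force: [-1.2, -1.5, 0.3]
finger_gap: 0.0136
```

>>> {"fn": "apply_moves", "kwargs": {"series": "0 0 0 0.054 0 0;0 0 0 0.054 0 0;0 0 0 0 0 0;0 0 0 0 0 0"}}

```text
time: 8.38
eef_pos: [0.5733, -0.0581, 0.1284]
orientation: [-0.118, 0.956, 0.219]
contact_force: [-1.5, -0.3, 0.4]
finger_gap: 0.0139
```

```bash
python3 st.py
```

```text
dot [ 12.53505359 223.04865995] (-1.6261962806036832, 0.16974342820038216)
8.425 [ 0.134  0.217 -0.566 -0.313 -0.189 -1.175] [-0.94 -0.02  0.31] torque/ax 0.067 F up,le,ax [-0.57  0.2   0.78] gap 0.013772439018810237
[0.34, 0.05, 13.54] phi 0.005815115268082705 [-0.06378265  0.04807748]
```

>>> {"fn": "apply_moves", "kwargs": {"series": "0 0 0 0 0 0;0 0 0 0 0 0;0 0 0 0 0 0;0 0 0 0 0 0;0 0 0 0 0 0;0 0 0 0 0 0;0 0 0 0 0 0;0 0 0 0 0 0", "claw": 1}}

```text
time: 9.43
eef_pos: [0.5735, -0.0581, 0.1285]
orientation: [-0.116, 0.956, 0.218]
contact_force: [0.8, 0.1, 0.1]
finger_gap: 0.0839
```

>>> {"fn": "apply_moves", "kwargs": {"series": "0 0 0 0 0 0;0 0 0 0 0 0;0 0 0 0 0 0;0 0 0 0 0 0;0 0 0 0 0 0;0 0 0 0 0 0;0 0 0 0 0 0;0 0 0 0 0 0"}}

```text
time: 10.42
eef_pos: [0.5735, -0.058, 0.1286]
orientation: [-0.116, 0.956, 0.218]
contact_force: [0.2, -0.3, -0.3]
finger_gap: 0.0869
```

```bash
sed -i 's/p=dot(c\["color"\])/q=proj([FC],c,ps)[0]; p=dot(c["color"],tuple(int(max(0,v)) for v in (q[0]-100,q[1]-110,q[0]+100,q[1]+100)))/' st.py; python3 st.py
```

```text
dot [259.31603725 190.44788149] (-2.2895945574598766, 0.043480690985503924)
10.475 [ 0.134  0.217 -0.566 -0.313 -0.189 -1.177] [ 0.35  0.65 -0.79] torque/ax 0.033 F up,le,ax [-0.05  0.55 -0.93] gap 0.08687376091649913
[0.6, 0.02, 13.54] phi 0.003883924365286246 [-0.03636381  0.04210506]
```

View pics/last.png

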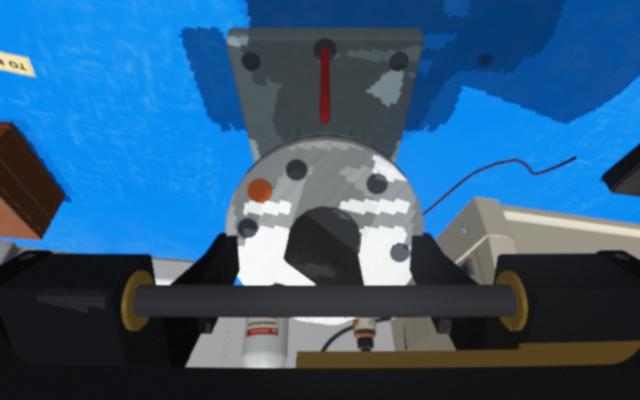

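>>> {"fn": "apply_moves", "kwargs": {"series": "0 0 0 0 0 0;0 0 0 0 0 0;0 0 0 0 0 0;0 0 0 0 0 0;0 0 0 0 0 0;0 0 0 0 0 0;0 0 0 0 0 0;0 0 0 0 0 0"}}

```text
time: 11.48
eef_pos: [0.5735, -0.058, 0.1285]
orientation: [-0.116, 0.956, 0.218]
contact_force: [-0.3, 0.1, -0.0]
finger_gap: 0.087
```

```bash
python3 st.py
```

```text
dot [257.71108402 192.28558273] (-2.259225296600568, 0.04351856251016175)
11.525 [ 0.134  0.217 -0.566 -0.313 -0.189 -1.177] [ 0.12 -0.38  0.14] torque/ax -0.001 F up,le,ax [ 0.11 -0.4   0.1 ] gap 0.08682354653270245
[0.58, 0.06, 13.54] phi 0.0038804832007198553 [-0.03894233  0.04498119]
```

>>> {"fn": "apply_moves", "kwargs": {"series": "0 0 0 0 0 0;0 0 0 0 0 0;0 0 0 0 0 0;0 0 0 0 0 0;0 0 0 0 0 0;0 0 0 0 0 0"}}

```text
time: 12.28
eef_pos: [0.5735, -0.058, 0.1285]
orientation: [-0.116, 0.956, 0.218]
contact_force: [-0.1, -0.9, -0.1]
finger_gap: 0.0868
```

```bash
python3 st.py
```

```text
dot [257.47457975 192.55759276] (-2.2557494125274395, 0.043540679488043375)
12.325 [ 0.134  0.217 -0.566 -0.313 -0.189 -1.177] [ 0.54 -0.04 -0.35] torque/ax -0.012 F up,le,ax [ 0.23 -0.16 -0.59] gap 0.08712064274167389
[0.58, 0.03, 13.55] phi 0.0038639444370484905 [-0.03765357  0.04383096]
```

>>> {"fn": "apply_moves", "kwargs": {"series": "0 0 0 -0.056 0 0;0 0 0 -0.056 0 0;0 0 0 -0.056 0 0;0 0 0 -0.056 0 0;0 0 0 -0.057 0 0;0 0 0 0 0 0;0 0 0 0 0 0"}}

```text
time: 13.2
eef_pos: [0.5735, -0.0581, 0.1285]
orientation: [-0.921, 0.802, 0.629]
contact_force: [0.3, 0.5, 0.4]
finger_gap: 0.0871
```

```bash
python3 st.py
```

```text
dot [322.33421601 161.19241128] (-2.2503462005509536, 0.04353821182410104)
13.25 [ 0.134  0.217 -0.566 -0.313 -0.189 -0.296] [ 0.16 -0.36  0.32] torque/ax -0.034 F up,le,ax [ 0.24 -0.38  0.22] gap 0.08721417369832102
[0.54, 0.02, 13.57] phi 0.8845684135815547 [-0.039831    0.04287748]
```

>>> {"fn": "apply_moves", "kwargs": {"series": "0 0 0 -0.002 0 0;0 0 0 -0.002 0 0;0 0 0 0 0 0;0 0 0 0 0 0;0 0 0 0 0 0;0 0 0 0 0 0;0 0 0 0 0 0;0 0 0 0 0 0", "claw": 0}}

```text
time: 14.25
eef_pos: [0.5735, -0.058, 0.1285]
orientation: [-0.935, 0.799, 0.635]
contact_force: [-0.1, 0.1, -0.2]
finger_gap: 0.015
```

>>> {"fn": "apply_moves", "kwargs": {"series": "0 0 0 0 0 0;0 0 0 0 0 0;0 0 0 0 0 0"}}

```text
time: 14.62
eef_pos: [0.5733, -0.058, 0.1284]
orientation: [-0.935, 0.799, 0.636]
contact_force: [-0.8, 0.2, -0.3]
finger_gap: 0.0137
```

```bash
python3 st.py
```

```text
dot [323.97984852 161.14585724] (-2.257668991390597, 0.043549715396912575)
14.675 [ 0.134  0.217 -0.566 -0.313 -0.189 -0.282] [-1.18  1.14  0.36] torque/ax 0.043 F up,le,ax [-0.51  1.38  0.8 ] gap 0.013637227445945328
[0.42, 0.14, 13.55] phi 0.8991786197685333 [-0.05737157  0.05389205]
```

Gripped cleanly. Now turn to the other side and release there to double-check.

>>> {"fn": "apply_moves", "kwargs": {"series": "0 0 0 -0.055 0 0;0 0 0 -0.055 0 0;0 0 0 -0.055 0 0;0 0 0 -0.055 0 0;0 0 0 -0.055 0 0;0 0 0 -0.055 0 0;0 0 0 -0.055 0 0;0 0 0 -0.055 0 0"}}

```text
time: 15.68
eef_pos: [0.5732, -0.058, 0.1283]
orientation: [-2.169, 0.252, 1.213]
contact_force: [-1.3, 1.1, -0.1]
finger_gap: 0.0139
```

>>> {"fn": "apply_moves", "kwargs": {"series": "0 0 0 -0.055 0 0;0 0 0 -0.045 0 0;0 0 0 0 0 0;0 0 0 0 0 0"}}

```text
time: 16.18
eef_pos: [0.5732, -0.0581, 0.1283]
orientation: [-2.428, 0.068, 1.324]
contact_force: [-2.1, 0.7, 0.4]
finger_gap: 0.014
```

```bash
python3 st.py
```

```text
dot [323.79080608 161.5177852 ] (-0.5290134187119638, 0.043341964779804315)
16.225 [ 0.134  0.217 -0.567 -0.314 -0.189  1.413] [-1.5   0.95 -0.14] torque/ax -0.068 F up,le,ax [-1.09  1.27  0.6 ] gap 0.013863112561047327
[0.23, 0.07, 13.55] phi 2.5936899274490886 [-0.06991399  0.05025375]
```

>>> {"fn": "apply_moves", "kwargs": {"series": "0 0 0 0 0 0;0 0 0 0 0 0;0 0 0 0 0 0;0 0 0 0 0 0;0 0 0 0 0 0;0 0 0 0 0 0;0 0 0 0 0 0;0 0 0 0 0 0", "claw": 1}}

```text
time: 17.23
eef_pos: [0.5735, -0.0581, 0.1286]
orientation: [-2.43, 0.067, 1.324]
contact_force: [-0.5, 0.4, 0.1]
finger_gap: 0.0837
```

>>> {"fn": "apply_moves", "kwargs": {"series": "0 0 0 0 0 0;0 0 0 0 0 0;0 0 0 0 0 0;0 0 0 0 0 0;0 0 0 0 0 0;0 0 0 0 0 0;0 0 0 0 0 0;0 0 0 0 0 0"}}

```text
time: 18.23
eef_pos: [0.5735, -0.0581, 0.1285]
orientation: [-2.43, 0.067, 1.324]
contact_force: [0.8, -1.1, -0.1]
finger_gap: 0.087
```

>>> {"fn": "apply_moves", "kwargs": {"series": "0 0 0 0 0 0;0 0 0 0 0 0;0 0 0 0 0 0;0 0 0 0 0 0;0 0 0 0 0 0;0 0 0 0 0 0;0 0 0 0 0 0;0 0 0 0 0 0"}}

```text
time: 19.23
eef_pos: [0.5735, -0.058, 0.1285]
orientation: [-2.43, 0.067, 1.324]
contact_force: [0.8, -0.1, 0.2]
finger_gap: 0.0875
```

```bash
python3 st.py
```

```text
dot [390.15838966 192.94527726] (-1.4359247684045462, 0.04297901672348106)
19.275 [ 0.134  0.217 -0.566 -0.313 -0.189  1.415] [-0.2  -0.29  0.55] torque/ax 0.039 F up,le,ax [ 0.1  -0.24  0.6 ] gap 0.08668731932464104
[0.61, 0.03, 13.56] phi 2.595645848189088 [-0.03416932  0.04263804]
```

>>> {"fn": "apply_moves", "kwargs": {"series": "0 0 0 0 0 0;0 0 0 0 0 0;0 0 0 0 0 0;0 0 0 0 0 0;0 0 0 0 0 0;0 0 0 0 0 0"}}

```text
time: 20.02
eef_pos: [0.5735, -0.058, 0.1285]
orientation: [-2.43, 0.067, 1.324]
contact_force: [-0.1, 0.6, -0.0]
finger_gap: 0.0873
```

```bash
python3 st.py
```

```text
dot [390.27929431 193.1634879 ] (-1.4392194209094313, 0.04297133987471589)
20.075 [ 0.134  0.217 -0.566 -0.313 -0.189  1.415] [-0.02 -1.25  0.29] torque/ax -0.058 F up,le,ax [-0.09 -1.21  0.42] gap 0.08718066985362949
[0.58, 0.03, 13.56] phi 2.5956854539246117 [-0.0359244   0.04245525]
```

View pics/last.png

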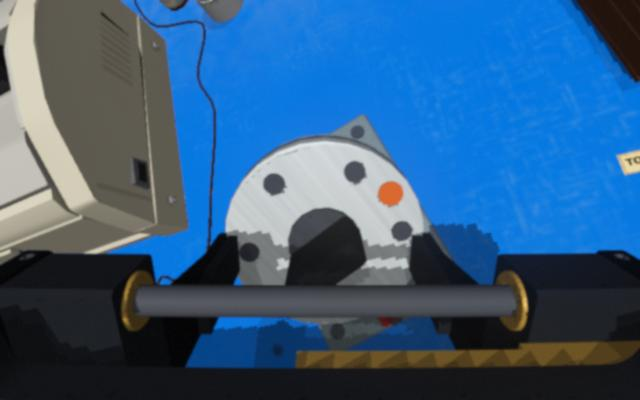

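>>> {"fn": "apply_moves", "kwargs": {"series": "0 0 0 0.057 0 0;0 0 0 0.057 0 0;0 0 0 0.057 0 0;0 0 0 0.057 0 0;0 0 0 0.057 0 0;0 0 0 0 0 0;0 0 0 0 0 0"}}

```text
time: 20.95
eef_pos: [0.5735, -0.058, 0.1285]
orientation: [-1.659, 0.533, 0.983]
contact_force: [-0.5, -0.3, 0.2]
finger_gap: 0.0867
```

```bash
python3 st.py
```

```text
dot [325.32491661 161.72655577] (-1.4480149625744252, 0.04307000816918426)
21.0 [ 0.134  0.217 -0.566 -0.313 -0.189  0.522] [-0.63  0.13 -0.32] torque/ax -0.019 F up,le,ax [-0.66  0.28  0.07] gap 0.08735007389083518
[0.61, 0.04, 13.56] phi 1.7024134357990388 [-0.03516668  0.04282713]
```

>>> {"fn": "apply_moves", "kwargs": {"series": "0 0 0 0 0 0;0 0 0 0 0 0;0 0 0 0 0 0;0 0 0 0 0 0;0 0 0 0 0 0;0 0 0 0 0 0;0 0 0 0 0 0;0 0 0 0 0 0", "claw": 0}}

```text
time: 22.0
eef_pos: [0.5735, -0.058, 0.1285]
orientation: [-1.657, 0.534, 0.982]
contact_force: [-0.1, -0.7, -0.2]
finger_gap: 0.0147
```

>>> {"fn": "apply_moves", "kwargs": {"series": "0 0 0 0 0 0;0 0 0 0 0 0;0 0 0 0 0 0"}}

```text
time: 22.38
eef_pos: [0.5733, -0.0581, 0.1284]
orientation: [-1.657, 0.534, 0.982]
contact_force: [-1.7, -1.0, -0.7]
finger_gap: 0.0143
```

```bash
python3 st.py
```

```text
dot [324.51599339 161.64955084] (-1.4472938757466547, 0.04309566789206676)
22.425 [ 0.134  0.217 -0.566 -0.313 -0.189  0.52 ] [-0.26 -0.24 -0.37] torque/ax -0.026 F up,le,ax [-0.47 -0.17 -0.13] gap 0.014128990473259924
[0.36, 0.02, 13.57] phi 1.7001925359356558 [-0.05690876  0.04477526]
```

>>> {"fn": "apply_moves", "kwargs": {"series": "0 0 0 0.0425 0 0;0 0 0 0.0425 0 0;0 0 0 0.0425 0 0;0 0 0 0 0 0;0 0 0 0 0 0;0 0 0 0 0 0;0 0 0 0 0 0"}}

```text
time: 23.3
eef_pos: [0.5733, -0.0581, 0.1284]
orientation: [-1.299, 0.682, 0.813]
contact_force: [-0.8, -1.5, -0.3]
finger_gap: 0.0138
```

```bash
python3 st.py; python3 - <<'E'
from h import *
for n in("top","scene"): pic(n,f"pics/z_{n}.png")
E
```

```text
dot [324.40831826 161.55626203] (-1.854538638184343, 0.04322917704153756)
23.35 [ 0.134  0.217 -0.566 -0.313 -0.189  0.119] [-1.74 -2.06 -0.16] torque/ax -0.002 F up,le,ax [-1.87 -1.6   1.12] gap 0.013588853138429809
[0.35, 0.04, 13.55] phi 1.3001628222276678 [-0.06074235  0.0466732 ]
```

View pics/z_scene.png

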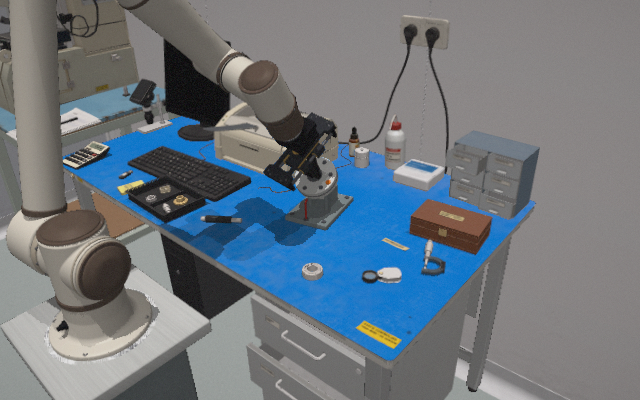

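View pics/last.png

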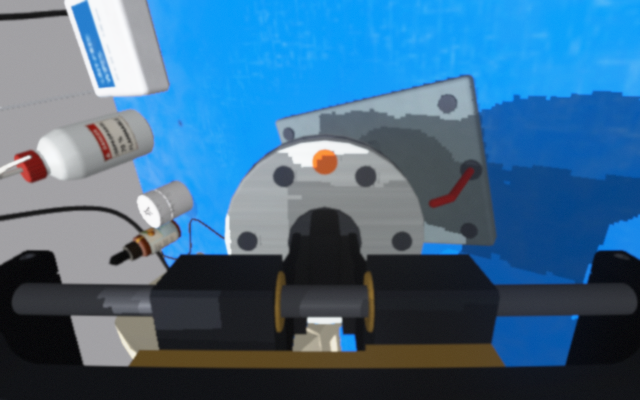

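```bash
python3 -c "
from cell import ctrl
s=ctrl.state();print(s['time'],abs(s['joint_velocities']).max(),s['finger_gap']);print(ctrl.job_done())"
```

```text
23.45 0.0014692915723303244 0.013952964818194868
the job is handed in; nothing more can be done
None
```

The heavy side now points straight downhill at the red pointer, and the gripper is still holding the bar with the rotor still. I handed the job in at 23.45 s, well inside the 56 s limit; the hand-in itself reports no verdict.

**Finding the heavy side:** I compared where the rotor came to rest, going by the orange dot's angle (0 is uphill, counterclockwise positive):
- **Rolling clockwise:** it was already rolling this way at the start and stopped at −1.448 rad. When I turned it back and let it go from that side again, it stopped at −1.448 rad once more.
- **Rolling counterclockwise:** after I turned it past the bottom and let go, it stopped at about −2.255 rad.

The two stops are 0.40 rad either side of the midpoint, inside the stated 0.34–0.56 rad. I gripped the bar and turned the dot to that midpoint, about −1.852 rad.

**Last checks:**
- **Angle:** the dot read −1.855 rad in the wrist camera. The gripper's own angle was 1.300 rad against a target of 1.299.
- **Pull in the hand:** about 0 N m about the spindle, compared with about 0.07 N m when held on either side. The torque reading is noisy, at roughly ±0.04 N m.
- **Grip:** the gap was 13.6–14.0 mm on the 14 mm bar. The arm was at rest and the force on the hand was under 3 N.
- **Gauges and magnifier:** they look unmoved in the scene picture.

**Disagreement:** my first stand position, taken from the scene and top cameras, was about 3 mm off from the wrist camera. I corrected it before gripping. The final angle does not depend on it, because it is the midpoint of the two stops.

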